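Clear the badge press, shuttle the next badge in and hold the lever level

ROBOT

A 6-joint arm with a two-finger parallel gripper is mounted at the origin on a cart in front of the work surface, level with it; the furniture and walls round the work are solid. World frame = base frame: x ahead of the robot, y to its left, z up, the work surface at z = 0. Lengths are in m, angles in rad, forces in N, time in s.
With the tool pointing down it reaches from about 0.425 to 0.95 m from the base axis. Payload 3.5 kg.
Tool frame: the origin (TCP) lies on the centre line of the jaws, within the pads' length; the fingertips stand tip_extent ahead of it and the grasp point (between the pads) lies 2 mm behind it (tip_extent is the distance from the TCP to the fingertips, in m); z points along the fingers, y is the direction in which the jaws open and shut (so a half turn about z gives the same grasp; the last joint's range is limited). The gripper opens to 85 mm and grips with 20 to 120 N. Pads are 22 mm wide; open, the fingers measure 114 mm over their backs; the gripper's body (76 mm by 85 mm) begins 54 mm behind the grasp point. The pads swing forward as they close: fully open they stand 13 mm farther back than shut.
Start: joints at [-1.335, 0.286, 1.577, -0, 1.279, -0.15], TCP at [0.254, -0.625, 0.248] pointing down, gripper open.
Joint ranges: [-2.77, 2.77], [-0.9, 2.22], [0.21, 2.48], [-1.53, 4.67], [0.24, 2.81], [-2.84, 2.84]. Speed limits (rad/s): [2.79, 2.79, 3.14, 3.14, 3.14, 3.14].

INTERFACE

Orientations are given as a unit quaternion [x, y, z, w].
In Python, from plant import * gives the robot as it stands.
- The arm moves only by the shell command python3 -m crank 'ROWS' [FORCE]. ROWS is JSON, a list of rows, each a list of 7 numbers: the gripper's target within -1 to 1 (shut at 1, half-way at 0, fully open at -1), then the shift along the tool's x, y, z in cm, then the turn, a rotation vector about the tool's x, y, z in degrees. In form: [[fingers, tx, ty, tz, wx, wy, wz], ...]. A call has 1 to 5 rows; each row shifts and turns the commanded pose from where the row before left it, along the tool's axes as they then stand; what a row does not reach is not made up. A row lasts 1/10 s, in which the tool goes at most 50 mm and 8.59 degrees, less where a joint would pass 70% of its speed; a pose out of reach is approached as far as the arm can. A call is refused whole if a number of a shift passes 5 or a number of a turn 8.59, either way. A call with a gripper value outside its range is refused whole. The fingers move at their own pace and stop on an object; FORCE is the grip in N (left out, the last holds). Time passes only in rows, so rows that do not move let the fingers close. It gives the time, the measured TCP pose, the force and the opening at its end, in the units of the state.
- get_state(): the state, without advancing time (a new reading comes with each control period).
- read_camera(name): name is "scene" or "top" or "wrist"; returns a dict with "color" (400x640x3 uint8, red, green, blue), "vfov" (degrees; the focal length in pixels is half the picture's height over the tangent of half this angle, whatever the lens; pixels are square), "cx", "cy" (the principal point, pixels), "cam_to_world" (4x4, takes a point from camera to world coordinates). Camera axes: x right, y up, looking along -z (the intrinsics and any distortion apply to the point x, -y, -z); pixel columns grow to the right and rows downward; lengths in m; the calibration is good to about 2 mm. A picture is of the moment at which its call begins. There is no depth.
- sign_off(): hands the job in, once; it reports no verdict.
Trained networks look in the newest picture that a camera, given by its name, has taken for a name from the list of things; names that differ only in an ending like _2 or _b are one class to them, and where a whole thing is asked for, a point or a joint stands for the part that bears it (a point fixed in the world has none). Each returns a list of dicts, best first, with "p" (0 to 1); they miss things now and then, are a little off and sometimes report something else, mostly with a low value. They report only what shows in the picture. A call takes as long as a camera call. They do not tell look-alikes from the thing itself.
- trace(thing, camera): "pixels" (400x640 bool, what is visible of it) and "location" ([column, row] in pixels, amid what is visible of it).
- place_of(thing, camera): "location" ([column, row] in pixels: a listed point, or the origin of a listed thing).
The state is a dict: "time": time; "qpos": joint angles; "dq": joint speeds; "joint_efforts": joint torques, N m; "eef_pos": TCP position; "tcp_rot": TCP orientation; "contact_force": force on the tool from outside, world axes, zero at the start; "wrist_torque": the same for the moment, N m; "opening": opening from 0.0 (shut) to 1.0 (fully open).
Only numpy, scipy, OpenCV 4.12 (cv2) and the standard library are available. Lean on these libraries where they do the work, as an engineer would, in place of code of your own. Each camera call takes 0.05 s, during which the arm holds its last target.

TASK

Move the two finished badges from the badge press's catch tray into the order tote and slide the die that holds the next badge fully home under the ram. Then swing the press lever down until it is level, no more than a few degrees past it, and finish while still holding it there, so that the pad keeps the magnet pressed on while its adhesive takes. Leave the other things on the desk where they are.

Things in the scene. Friction and masses are not known exactly. Their poses are not given: they have to be found in the camera images.
- press: small grey bench press, fixed: base 175 x 112 mm, column at back, head 64 mm wide from z 85 to 137 mm over the die; ram bar up to z 177. Origin on the worktop under the ram axis; x points to the column, y to the side where the shuttle comes out, z up. The lever's hinge axis is parallel to y through x = 32, z = 110 mm; it swings in the plane y = -49 mm and points to -x.
- lever (a joint): press lever hinge, rad: 0 = at rest, sprung up 0.6 (34 degrees) above level; grows as the front end swings down; 0.6 = level; it could go on to 0.9. A return spring always lifts it and a sprung pad resists from about 0.43 on: at the grip about 1.5 N at the start, about 9 N straight down to hold it level. 22 mm of ram travel per rad.
- lever_grip (a point): middle of the black hand grip (26 mm thick, 80 mm long, on an 11 mm steel rod) on the lever's axis, 170 mm from the hinge axis. In the press frame x = 32 - 170 cos(e), y = -49, z = 110 + 170 sin(e) mm with e = 0.6 - lever. It can be pinched from above, fingers on its two y sides, and turns between the pads; or be pushed down from above.
- shuttle (a joint): travel of the die shuttle, m: 0 = pulled out to +y of the press (start), 0.085 = home against its stop under the ram. Sliding friction about 1.5 N, no spring.
- shuttle_knob (a point): centre of the top of the shuttle's upright black knob, 20 mm thick over its upper 24 mm, top 63 mm above the worktop, 38 mm tall on the aluminium shuttle plate. In the press frame x = 0, y = 160 mm when out and y = 75 mm when home: it travels toward -y.
- nest (a point): centre of the floor of the round nest on the shuttle, 25.5 mm above the worktop; its rim is 51 mm wide outside and 9.5 mm high, about 41 mm wide inside.
- ram: the press ram, a 19 mm square steel bar running vertically through the head, with a sprung rubber-faced pad (29 mm across) at its lower end, 44 mm above the worktop at rest, about 9 mm over a badge in the nest. Origin at the press origin, lowered by the ram travel.
- badge_a: round magnet badge, a disc of 38 mm diameter and 9 mm thick with a slightly domed face, 22 g; origin at the centre of its underside, z up; a finished one, lying in the catch tray
- badge_b: round magnet badge, a disc of 38 mm diameter and 9 mm thick with a slightly domed face, 22 g; origin at the centre of its underside, z up; a finished one, lying in the catch tray
- badge_c: round magnet badge, a disc of 38 mm diameter and 9 mm thick with a slightly domed face, 22 g; origin at the centre of its underside, z up; the next one, lying in the nest of the shuttle; it rides along and stays there
- catch_tray: shallow fixed steel tray beside the press under its chute, 160 (x) x 150 (y) x 15 mm, wall 3 mm, floor 3 mm thick; origin under its centre, x and y along its sides
- tote: grey plastic open box standing loose on the worktop, 0.45 kg, 160 (x) x 120 (y) x 62 mm with a 5 mm outside rim lip, wall 3 mm, floor 3 mm thick; origin under its centre, x along its longer side
- glue_stick: bystander: standing glue stick, 26 mm thick, 90 mm tall
- sticky_notes: bystander: square pad of notes, 76 x 76 x 13 mm
- eraser: bystander: small block eraser, 22 x 46 x 13 mm
- sharpener: bystander: small pencil sharpener, 15 x 25 x 12 mm
- binder_clip: bystander: small binder clip, 38 x 32 x 20 mm
Not all that is in view belongs to the job. There is more than one size of the tote; the one meant has the size given above.

How it is judged:
By the outcome, as a careful person would: the job done as asked, in the order asked, and still so for the second after the job is handed in, while the arm keeps its last pose, push and grip.
It also fails if it takes over 70 s, if anything falls off the work surface, if the arm or the gripper's body presses on something with over 40 N, if the wrist force passes 120 N, or if a joint passes its speed limit or range.

## Working session

There is one attempt and no reset: what is moved stays moved. The work goes in short steps, Python scripts to look and compute and a shell command to move; the robot and the scene stay as the last step left them, time stands still between calls to the robot, and variables do not carry over. Pictures are saved under pics/ and viewed, and the job is handed in when it is done.

```bash
ls; mkdir -p pics; python3 - <<'E'
from plant import *
import cv2
s=get_state()
for k,v in s.items(): print(k,v)
import plant; print([n for n in dir(plant) if not n.startswith('_')])
for n in ["scene","top","wrist"]:
    c=read_camera(n); cv2.imwrite(f"pics/{n}0.png",c["color"][:,:,::-1]); print(n,{k:v for k,v in c.items() if k!="color"})
E
```

```text
pics
time 0.0
qpos [-1.33499668e+00  2.87206308e-01  1.57819499e+00 -1.44232672e-05
  1.27859366e+00 -1.50015418e-01]
dq [ 4.18823551e-05 -3.15150705e-04  1.28630888e-04 -1.05345714e-03
 -4.17798009e-04 -7.56901232e-04]
joint_efforts [-2.31696567e-04 -4.05986416e+01 -2.92625248e+01 -1.05166146e-04
  5.81427259e-03 -2.37239497e-06]
eef_pos [ 0.25387965 -0.62476287  0.24691029]
tcp_rot [ 9.81449864e-01  1.91715210e-01 -5.84012328e-05 -1.19975093e-03]
contact_force [0.24244099 0.37905301 0.03585177]
wrist_torque [0.03120932 0.03151698 0.01727458]
opening 0.9988397571371915
['Unreachable', 'get_state', 'place_of', 'read_camera', 'sign_off', 'tip_extent', 'trace']
scene {'vfov': 50.848328024221594, 'cx': 315.21348857265, 'cy': 197.4625498910697, 'cam_to_world': array([[-0.96443803,  0.12345721, -0.23370408,  0.28198073],
       [-0.26397515, -0.40548255,  0.87515771,  0.99087957],
       [ 0.01328161,  0.90572745,  0.42365243,  0.71791611],
       [ 0.        ,  0.        ,  0.        ,  1.        ]])}
top {'vfov': 47.11132027959478, 'cx': 318.06277426374004, 'cy': 195.19858922935614, 'cam_to_world': array([[ 1.14599159e-03,  9.84180806e-01, -1.77163281e-01,
         3.51043493e-01],
       [-9.99949275e-01,  2.90063318e-03,  9.64541879e-03,
        -1.84251220e-01],
       [ 1.00067217e-02,  1.77143241e-01,  9.84134207e-01,
         1.63199457e+00],
       [ 0.00000000e+00,  0.00000000e+00,  0.00000000e+00,
         1.00000000e+00]])}
wrist {'vfov': 64.1038348601429, 'cx': 322.4357743702628, 'cy': 201.83013411990703, 'cam_to_world': array([[ 0.3762077 ,  0.88149184,  0.28537679,  0.3268936 ],
       [-0.92652935,  0.359025  ,  0.11244737, -0.59515098],
       [-0.00333597, -0.30671353,  0.95179603,  0.37361058],
       [ 0.        ,  0.        ,  0.        ,  1.        ]])}
```

View pics/scene0.png

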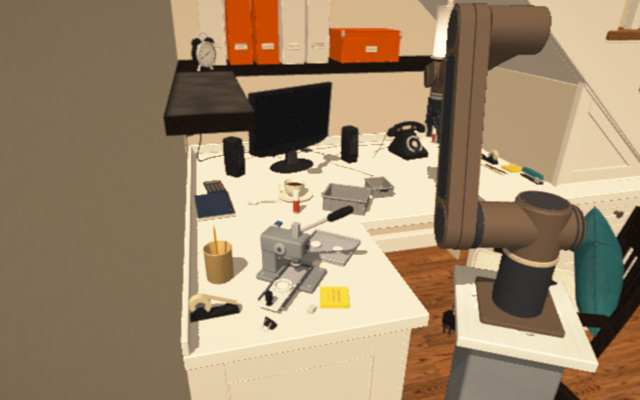

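View pics/top0.png

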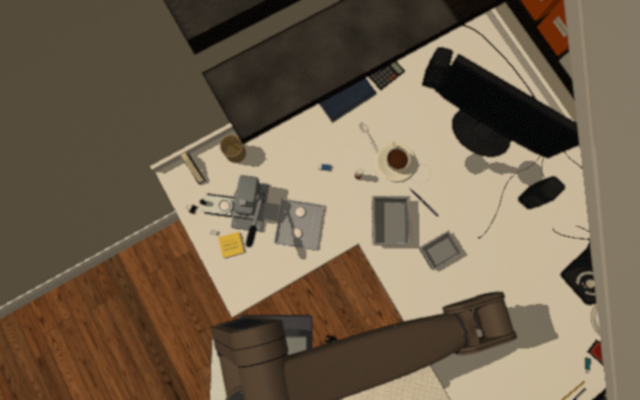

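View pics/wrist0.png

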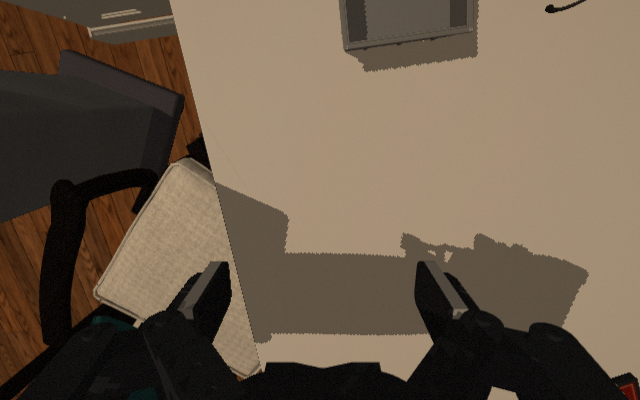

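```bash
python3 - <<'E'
from plant import *
print(tip_extent)
for cam in ["top","scene"]:
  for t in ["press","lever_grip","shuttle_knob","nest","ram","badge_a","catch_tray","tote","glue_stick","sticky_notes","eraser","sharpener","binder_clip"]:
    print(cam,t,[(round(d["p"],2),[round(float(x),1) for x in d["location"]]) for d in place_of(t,cam)])
E
```

```text
0.017
top press [(0.73, [249.0, 211.3]), (0.68, [292.8, 231.7])]
top lever_grip [(0.64, [253.2, 240.2])]
top shuttle_knob [(0.66, [250.2, 210.0])]
top nest [(0.75, [224.1, 205.8])]
top ram [(0.44, [250.3, 210.6])]
top badge_a [(0.59, [300.7, 214.2]), (0.55, [295.4, 234.5]), (0.29, [200.1, 198.9])]
top catch_tray [(0.93, [298.8, 223.4]), (0.2, [358.9, 177.3])]
top tote [(0.94, [434.5, 253.0]), (0.85, [385.1, 223.0]), (0.54, [251.4, 209.3])]
top glue_stick [(0.63, [358.2, 175.6])]
top sticky_notes [(0.97, [230.5, 244.6])]
top eraser [(0.4, [325.0, 166.2])]
top sharpener [(0.4, [213.1, 232.0])]
top binder_clip [(0.47, [189.9, 209.1])]
scene press [(0.84, [294.3, 277.4]), (0.68, [295.6, 210.1])]
scene lever_grip [(0.71, [295.3, 277.1]), (0.64, [339.1, 211.6])]
scene shuttle_knob [(0.93, [269.7, 289.3])]
scene nest [(0.63, [281.1, 282.3]), (0.31, [295.0, 211.5])]
scene ram [(0.62, [348.2, 209.3]), (0.59, [295.4, 276.7])]
scene badge_a [(0.45, [284.9, 284.4]), (0.44, [313.4, 246.0]), (0.42, [337.9, 250.4])]
scene catch_tray [(0.83, [327.5, 245.7])]
scene tote [(0.72, [377.4, 194.5]), (0.66, [346.8, 208.3]), (0.61, [266.0, 325.4]), (0.18, [333.2, 297.1])]
scene glue_stick [(0.71, [292.9, 211.1]), (0.54, [281.9, 286.6])]
scene sticky_notes [(0.87, [333.4, 296.3])]
scene eraser [(0.4, [276.1, 227.6])]
scene sharpener [(0.52, [311.7, 310.5])]
scene binder_clip [(0.47, [266.8, 328.0])]
```

```bash
cat > h.py <<'E'
import numpy as np, cv2
from scipy.spatial.transform import Rotation as R
from plant import *
def cam(c):
    f=200/np.tan(np.radians(c["vfov"]/2)); return f,c["cx"],c["cy"],np.array(c["cam_to_world"])
def proj(c,P):
    f,cx,cy,T=cam(c); p=np.linalg.inv(T)@np.append(P,1); return np.array([cx+f*p[0]/-p[2],cy-f*p[1]/-p[2]])
def unproj(c,px,z):
    f,cx,cy,T=cam(c); d=T[:3,:3]@np.array([(px[0]-cx)/f,-(px[1]-cy)/f,-1]); o=T[:3,3]; return o+d*(z-o[2])/d[2]
def crop(c,x0,y0,x1,y1,s,name,marks=[]):
    im=c["color"][y0:y1,x0:x1,::-1].copy(); im=cv2.resize(im,None,fx=s,fy=s,interpolation=cv2.INTER_CUBIC)
    for i,m in enumerate(marks): cv2.drawMarker(im,(int((m[0]-x0)*s),int((m[1]-y0)*s)),(0,0,255),cv2.MARKER_CROSS,10,1)
    cv2.imwrite("pics/"+name,im)
# press frame at origin p, yaw a
def press(p,a,q): 
    c,s=np.cos(a),np.sin(a); return np.array([p[0]+c*q[0]-s*q[1],p[1]+s*q[0]+c*q[1],q[2]])
E
python3 - <<'E'
from h import *
t=read_camera("top"); s=read_camera("scene")
crop(t,170,140,450,280,2.8,"topz.png"); crop(s,180,160,420,340,3.3,"scz.png")
for n,px,z in [("nest",(224.1,205.8),.0255),("tray",(298.8,223.4),0),("toteA",(385.1,223),0),("toteB",(434.5,253),0),("b1",(300.7,214.2),.003),("b2",(295.4,234.5),.003),("grip",(253.2,240.2),.206)]:
    print(n,unproj(t,px,z).round(3))
for n,px,z in [("nest",(281.1,282.3),.0255),("knob",(269.7,289.3),.063),("tray",(327.5,245.7),0),("toteA",(346.8,208.3),0),("b1",(313.4,246),.003),("b2",(337.9,250.4),.003),("grip",(339.1,211.6),.206)]:
    print(n,unproj(s,px,z).round(3))
E
```

```text
nest [0.601 0.132 0.026]
tray [ 0.542 -0.132  0.   ]
toteA [ 0.544 -0.44   0.   ]
toteB [ 0.438 -0.613  0.   ]
b1 [ 0.575 -0.138  0.003]
b2 [ 0.502 -0.12   0.003]
grip [0.465 0.003 0.206]
nest [0.609 0.111 0.025]
knob [0.609 0.194 0.063]
tray [ 0.543 -0.148  0.   ]
toteA [ 0.537 -0.433  0.   ]
b1 [ 0.585 -0.129  0.003]
b2 [ 0.503 -0.125  0.003]
grip [0.479 0.001 0.206]
```

View pics/topz.png

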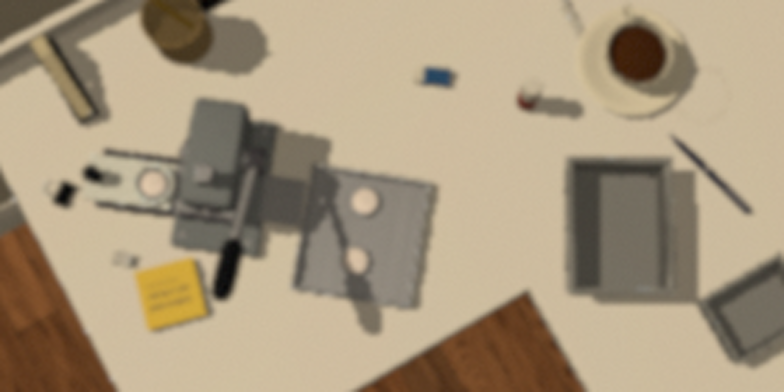

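View pics/scz.png

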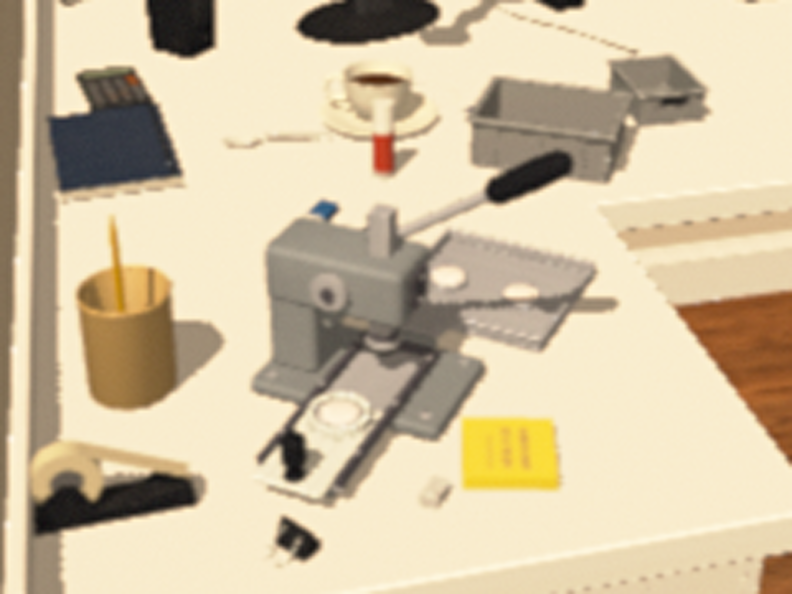

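Candidates for the tote: the large box (392,222) and the small box (442,251). The large one measures about 125 x 165 mm at the rim, which matches the given size. Badge candidates: (301,214) and (295,234) in the tray, and (224,206) in the nest. I take the two in the tray. I'll move over the tray to get the close crop.

```bash
python3 -m crank '[[-1,3.45,-3.05,0,0,0,0],[-1,3.45,-3.05,0,0,0,0],[-1,3.45,-3.05,0,0,0,0],[-1,3.45,-3.05,0,0,0,0],[-1,3.45,-3.05,0,0,0,0]]' 40; python3 -m crank '[[-1,3.45,-3.05,0,0,0,0],[-1,3.45,-3.05,0,0,0,0],[-1,3.45,-3.05,0,0,0,0],[-1,3.45,-3.05,0,0,0,0],[-1,3.45,-3.05,0,0,0,0]]'; python3 -m crank '[[-1,3.45,-3.05,0,0,0,7.5],[-1,3,-3,0,0,0,7.5],[-1,0,0,0,0,0,7.5],[-1,0,0,0,0,0,7.5],[-1,0,0,0,0,0,0]]'
python3 - <<'E'
from h import *
s=get_state(); print(s["eef_pos"],R.from_quat(s["tcp_rot"]).as_matrix().round(3),s["qpos"].round(2))
c=read_camera("wrist"); crop(c,0,0,640,400,1.25,"w1.png")
for t in ["badge_a","catch_tray"]:
    print(t,[(round(d["p"],2),np.round(d["location"],1),unproj(c,d["location"],.003).round(4)) for d in place_of(t,"wrist")])
for d in trace("badge_a","wrist"):
    m=d["pixels"]; print(d["p"],m.sum(),np.round(d["location"],1),unproj(c,d["location"],.008).round(4))
E
```

```text
time: 2.05
eef_pos: [0.357, -0.4175, 0.2485]
tcp_rot: [0.981, 0.191, 0.0, 0.0]
contact_force: [0.9, 0.9, -0.1]
opening: 0.998
time: 2.55
eef_pos: [0.4594, -0.2112, 0.2487]
tcp_rot: [0.981, 0.192, 0.0, 0.0]
contact_force: [0.2, -0.7, 0.2]
opening: 0.998
time: 3.05
eef_pos: [0.5007, -0.1351, 0.2485]
tcp_rot: [0.998, -0.067, 0.0, 0.0]
contact_force: [-0.5, -0.4, -1.2]
opening: 0.999
[ 0.50073716 -0.13506412  0.2484605 ] [[ 0.991 -0.134  0.   ]
 [-0.134 -0.991 -0.   ]
 [ 0.     0.    -1.   ]] [-0.46 -0.06  1.96 -0.    1.25  1.25]
badge_a [(0.83, array([316.5,  95.7]), array([ 0.5827, -0.1389,  0.003 ])), (0.6, array([314.1, 166.6]), array([ 0.5044, -0.1249,  0.003 ]))]
catch_tray [(0.81, array([318.2, 136. ]), array([ 0.539 , -0.1347,  0.003 ]))]
0.91 800 [313.  165.5] [ 0.5068 -0.1241  0.008 ]
0.82 1008 [318.1  94.3] [ 0.5839 -0.1409  0.008 ]
0.43 9049 [118.8 223.4] [0.4673 0.124  0.008 ]
```

View pics/w1.png

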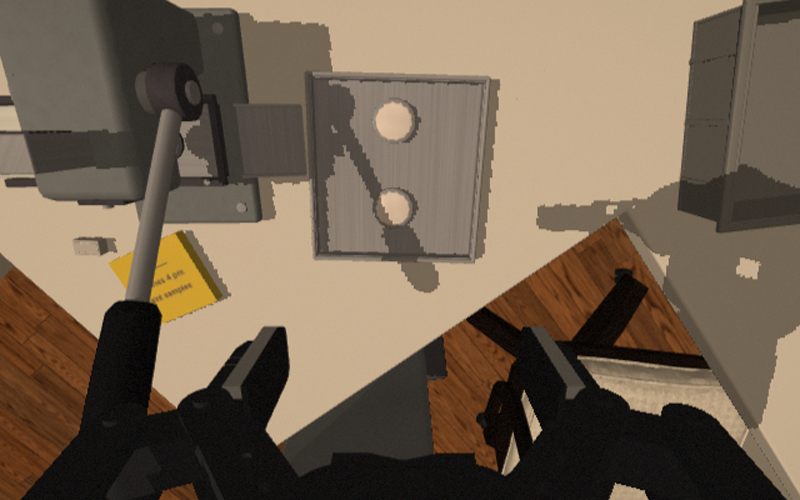

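Close crop: the tray has two cream badges at raw px (316,96) and (314,166). The lever grip is at left. The press and large tote are also visible. Next I descend on the nearer badge.

```bash
python3 -m crank '[[-0.4,0.35,-1.15,4,0,0,0],[-0.4,0,0,4,0,0,0],[-0.4,0,0,4,0,0,0],[-0.4,0,0,4,0,0,0],[-0.4,0,0,3,0,0,0]]'; python3 -m crank '[[-0.4,0,0,1,0,0,0],[-0.4,0,0,0,0,0,0]]'
python3 - <<'E'
from h import *
s=get_state(); print(s["eef_pos"],s["opening"])
c=read_camera("wrist"); crop(c,100,100,540,400,1.8,"w2.png",[proj(c,s["eef_pos"]),proj(c,s["eef_pos"]-[0,0,.017])])
for t in ["badge_a"]:
    print(t,[(round(d["p"],2),np.round(d["location"],1),unproj(c,d["location"],.003).round(4)) for d in place_of(t,"wrist")])
E
```

```text
time: 3.75
eef_pos: [0.5044, -0.1246, 0.0558]
tcp_rot: [0.998, -0.068, -0.001, -0.0]
contact_force: [0.2, -0.4, 0.0]
opening: 0.701
time: 3.95
eef_pos: [0.5046, -0.1246, 0.047]
tcp_rot: [0.998, -0.068, -0.002, -0.001]
contact_force: [-0.8, -0.1, 0.6]
opening: 0.704
[ 0.50455608 -0.12458838  0.04700171] 0.7043740921275861
badge_a [(0.88, array([326.6, 238.1]), array([ 0.5055, -0.1266,  0.003 ])), (0.61, array([327.3,  97.1]), array([ 0.5828, -0.1372,  0.003 ]))]
```

View pics/w2.png

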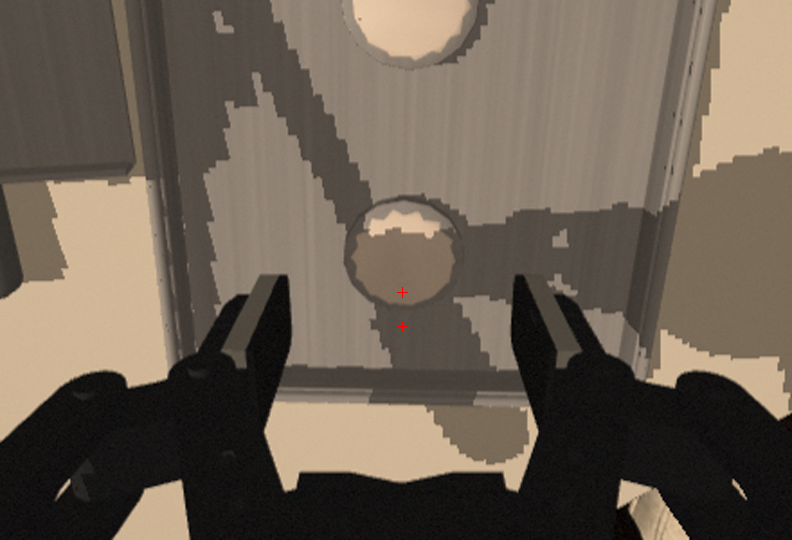

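The badge is centred between the fingers at crop (403,250). Going down now and closing.

```bash
python3 -m crank '[[-0.4,0.1,0.1,1.5,0,0,0],[-0.4,0,0,0.9,0,0,0],[-0.4,0,0,0.3,0,0,0],[-0.4,0,0,0,0,0,0]]';python3 -m crank '[[0.4,0,0,0,0,0,0],[0.4,0,0,0,0,0,0],[0.4,0,0,0,0,0,0],[0.4,0,0,0,0,0,0],[0.4,0,0,0,0,0,0]]' 40
python3 - <<'E'
from h import *
c=read_camera("wrist"); crop(c,100,100,540,400,1.8,"w3.png")
E
```

```text
time: 4.45
eef_pos: [0.5059, -0.1256, 0.0206]
tcp_rot: [0.998, -0.068, -0.001, -0.0]
contact_force: [-0.1, -0.6, -0.9]
opening: 0.701
time: 4.95
eef_pos: [0.507, -0.1261, 0.022]
tcp_rot: [0.998, -0.068, 0.001, 0.0]
contact_force: [0.6, -0.2, 3.8]
opening: 0.417
```

View pics/w3.png

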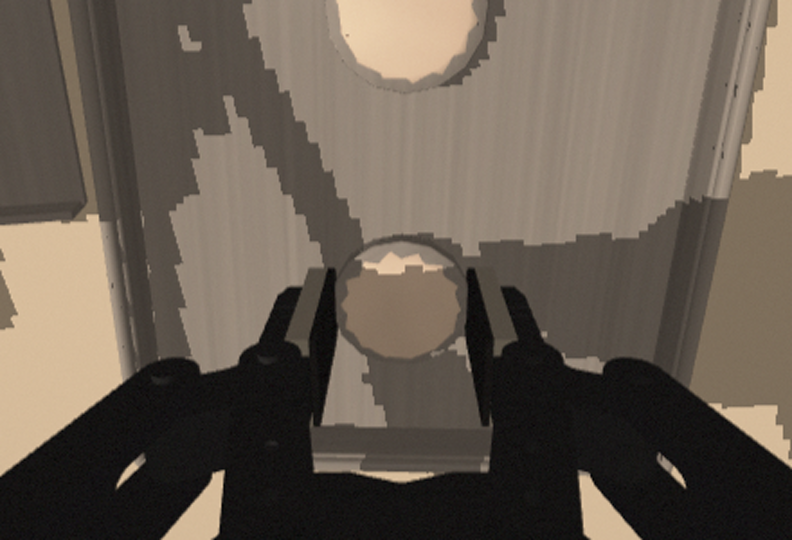

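```bash
python3 -m crank '[[0.6,0,0,-0.2,0,0,0],[0.6,0,0,0,0,0,0],[0.6,0,0,0,0,0,0]]';python3 -m crank '[[0.6,0,0,-2,0,0,0],[0.6,0,0,-3,0,0,0],[0.6,0,0,-3,0,0,0],[0.6,0,0,-3,0,0,0],[0.6,0,0,-2,0,0,0]]'
python3 - <<'E'
from h import *
c=read_camera("wrist"); crop(c,0,0,640,400,1.25,"w4.png")
for t in ["tote"]:
    print(t,[(round(d["p"],2),np.round(d["location"],1),unproj(c,d["location"],.0).round(4)) for d in place_of(t,"wrist")+place_of(t,"top")])
E
```

```text
time: 5.3
eef_pos: [0.506, -0.1256, 0.0229]
tcp_rot: [0.998, -0.068, -0.0, -0.0]
contact_force: [-0.1, -0.3, -0.6]
opening: 0.418
time: 5.8
eef_pos: [0.5069, -0.126, 0.1554]
tcp_rot: [0.998, -0.068, 0.001, 0.0]
contact_force: [0.5, -0.4, 0.7]
opening: 0.415
tote [(0.16, array([301.2, 223.7]), array([ 0.4762, -0.101 , -0.    ]))]
```

View pics/w4.png

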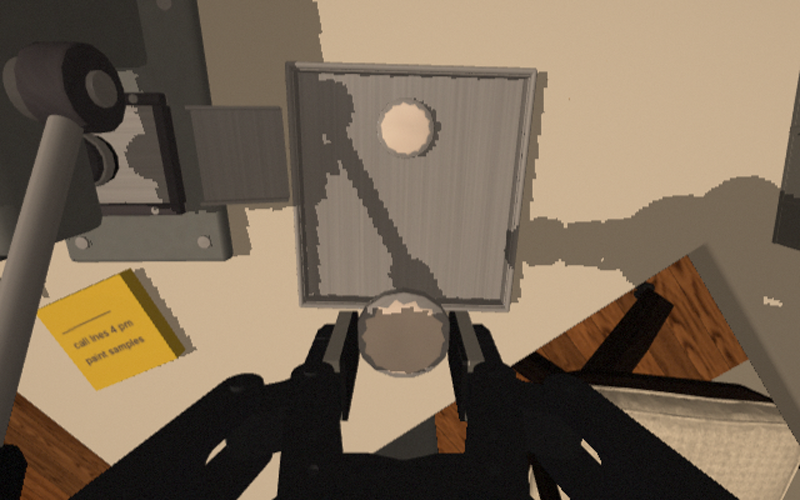

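Badge held at (403,333). Moving over the large tote.

```bash
python3 -m crank '[[0.6,0.3,2.4,0,0,0,0],[0.6,0.6,4.5,0,0,0,0],[0.6,0.6,4.5,0,0,0,0],[0.6,0.6,4.5,0,0,0,0],[0.6,0.6,4.5,0,0,0,0]]';python3 -m crank '[[0.6,0.6,4.5,0,0,0,0],[0.6,0.6,4.5,0,0,0,0],[0.6,0.3,1.5,0,0,0,-7.7],[0.6,0,0,0,0,0,0]]'
python3 - <<'E'
from h import *
s=get_state(); print(s["opening"],R.from_quat(s["tcp_rot"]).as_matrix().round(3)[0])
c=read_camera("wrist"); crop(c,0,0,640,400,1.25,"w5.png")
for n in ["wrist","top","scene"]:
    c=read_camera(n); print(n,[(round(d["p"],2),np.round(d["location"],1),unproj(c,d["location"],.0).round(4)) for d in place_of("tote",n)])
E
```

```text
time: 6.45
eef_pos: [0.5042, -0.3324, 0.1504]
tcp_rot: [0.998, -0.068, -0.002, -0.001]
contact_force: [0.5, 0.2, -0.4]
opening: 0.417
time: 6.85
eef_pos: [0.5047, -0.4393, 0.1502]
tcp_rot: [1.0, -0.002, -0.001, -0.001]
contact_force: [0.9, 0.9, -0.1]
opening: 0.417
0.41715358615275866 [ 1.    -0.005 -0.003]
wrist [(0.94, array([339.8, 145.5]), array([ 0.5447, -0.4514,  0.    ])), (0.76, array([524. , 248.9]), array([ 0.4457, -0.6281,  0.    ]))]
top [(0.71, array([436.3, 253.2]), array([ 0.4372, -0.6195,  0.    ])), (0.63, array([387.7, 226.3]), array([ 0.5325, -0.4495,  0.    ]))]
scene [(0.93, array([347.2, 208.9]), array([ 0.534 , -0.4284,  0.    ])), (0.57, array([379.3, 193.3]), array([ 0.4351, -0.6086,  0.    ]))]
```

View pics/w5.png

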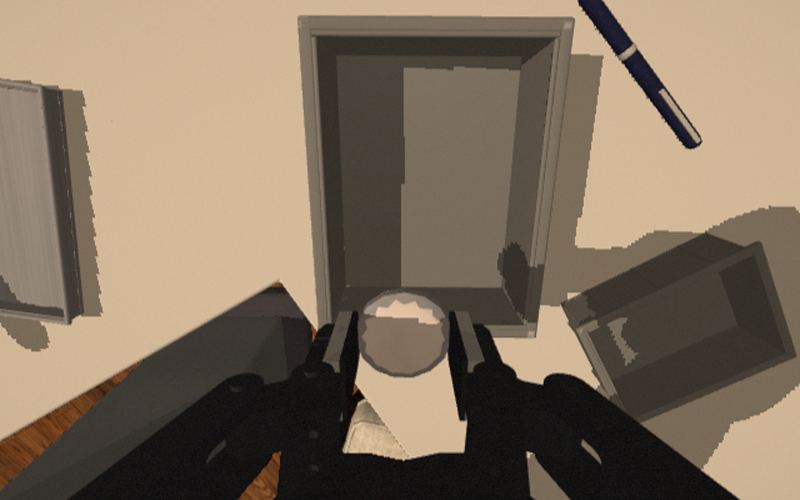

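```bash
python3 - <<'E'
from h import *
c=read_camera("wrist")
for p in [(299,17),(574,18),(537,337)]: print(unproj(c,np.array(p)/1.25,.060).round(4))
for p in [(336,55),(523,68),(507,288),(345,287)]: print(unproj(c,np.array(p)/1.25,.003).round(4))
E
```

```text
[ 0.6343 -0.3852  0.06  ]
[ 0.6336 -0.5188  0.06  ]
[ 0.4588 -0.5187  0.06  ]
[ 0.6259 -0.3936  0.003 ]
[ 0.6183 -0.5116  0.003 ]
[ 0.4675 -0.5134  0.003 ]
[ 0.4683 -0.392   0.003 ]
```

The tote rim measures 175 x 134 mm (160 x 120 plus the lip), centred at (0.546, -0.452). It is the right one. Lowering.

```bash
python3 -m crank '[[0.6,0,1.3,0,0,0,0],[0.6,0,0,3.5,0,0,0],[0.6,0,0,4,0,0,0],[0.6,0,0,3,0,0,0],[0.6,0,0,1.5,0,0,0]]';python3 -m crank '[[0.6,0,0,0.2,0,0,0],[0.6,0,0,0,0,0,0],[-0.3,0,0,0,0,0,0],[-0.3,0,0,0,0,0,0],[-0.3,0,0,0,0,0,0]]'
python3 -m crank '[[-0.3,0,0,-3,0,0,0],[-0.3,0,0,-4,0,0,0],[-0.3,0,0,-4,0,0,0],[-0.3,0,0,-3,0,0,0],[-0.3,0,0,0,0,0,0]]'
python3 - <<'E'
from h import *
c=read_camera("wrist"); crop(c,0,0,640,400,1.25,"w6.png")
E
```

```text
time: 7.75
eef_pos: [0.5046, -0.4497, 0.0297]
tcp_rot: [1.0, -0.001, -0.002, -0.002]
contact_force: [0.1, -0.3, -0.7]
opening: 0.416
time: 8.25
eef_pos: [0.5068, -0.4515, 0.0331]
tcp_rot: [1.0, -0.001, 0.001, 0.001]
contact_force: [-0.2, -0.8, 0.7]
opening: 0.652
time: 8.75
eef_pos: [0.5085, -0.4534, 0.1794]
tcp_rot: [1.0, -0.001, 0.004, 0.005]
contact_force: [0.5, -0.3, 0.2]
opening: 0.651
```

View pics/w6.png

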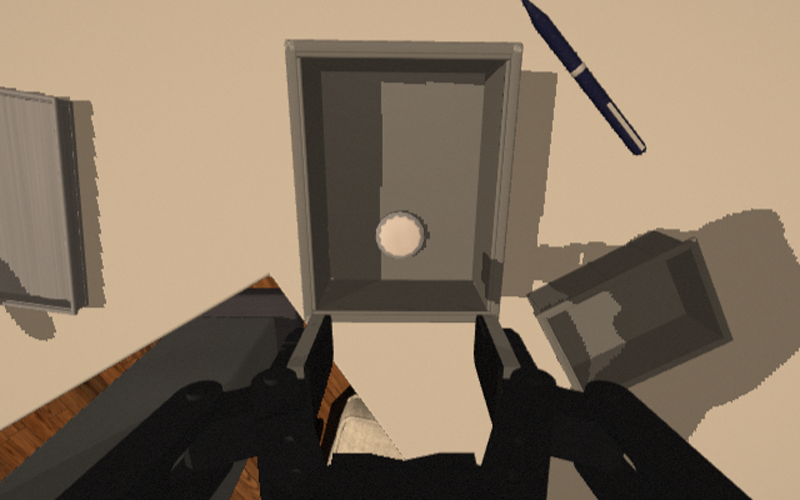

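Badge 1 lies in the tote at (402,234). Back for the second.

```bash
python3 -m crank '[[-0.4,0.6,-2.2,0,0,0,0],[-0.4,1.1,-4.5,0,0,0,0],[-0.4,1.1,-4.5,0,0,0,0],[-0.4,1.1,-4.5,0,0,0,0],[-0.4,1.1,-4.5,0,0,0,0]]';python3 -m crank '[[-0.4,1.1,-4.5,0,0,0,0],[-0.4,1.1,-4.5,0,0,0,0],[-0.4,0.5,-2.2,0,0,0,7.7],[-0.4,0,0,4,0,0,0],[-0.4,0,0,4,0,0,0]]';python3 -m crank '[[-0.4,0,0,2.5,0,0,0],[-0.4,0,0,0,0,0,0],[-0.4,0,0,0,0,0,0]]'
python3 - <<'E'
from h import *
s=get_state(); print(R.from_quat(s["tcp_rot"]).as_matrix().round(3)[0])
c=read_camera("wrist"); crop(c,100,100,540,400,1.8,"w7.png",[proj(c,s["eef_pos"]),proj(c,s["eef_pos"]-[0,0,.017])])
for t in ["badge_a"]:
    print(t,[(round(d["p"],2),np.round(d["location"],1),unproj(c,d["location"],.003).round(4)) for d in place_of(t,"wrist")])
E
```

```text
time: 9.3
eef_pos: [0.5554, -0.2452, 0.1688]
tcp_rot: [1.0, -0.001, -0.002, -0.001]
contact_force: [1.7, 0.6, -0.3]
opening: 0.702
time: 9.8
eef_pos: [0.5836, -0.1343, 0.0901]
tcp_rot: [0.998, -0.067, 0.0, -0.0]
contact_force: [0.2, -0.2, -0.5]
opening: 0.702
time: 10.1
eef_pos: [0.5826, -0.1357, 0.0651]
tcp_rot: [0.998, -0.068, -0.002, -0.001]
contact_force: [1.0, -0.2, 0.9]
opening: 0.699
[ 0.991 -0.135 -0.003]
badge_a [(0.59, array([326.6, 228. ]), array([ 0.5823, -0.1377,  0.003 ]))]
```

View pics/w7.png

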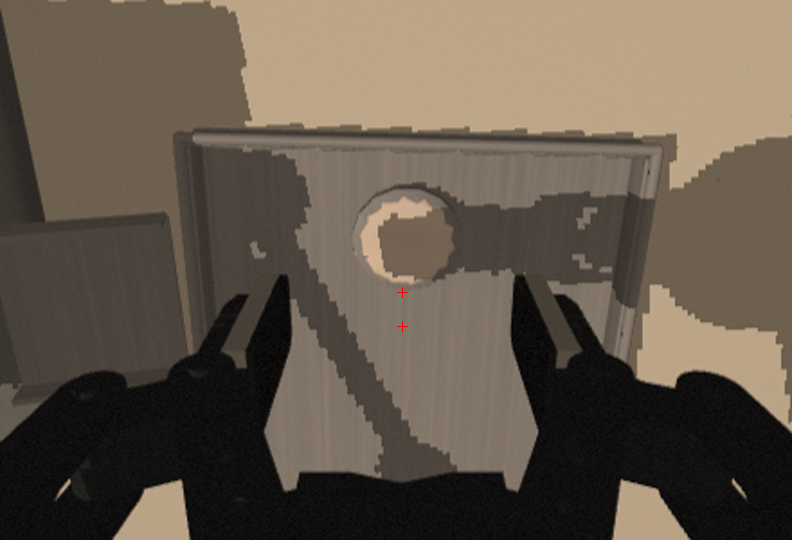

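```bash
python3 -m crank '[[-0.4,0.1,0.2,2,0,0,0],[-0.4,0,0,1.5,0,0,0],[-0.4,0,0,0.7,0,0,0],[-0.4,0,0,0,0,0,0],[-0.4,0,0,0,0,0,0]]';python3 -m crank '[[0.6,0,0,0,0,0,0],[0.6,0,0,0,0,0,0],[0.6,0,0,0,0,0,0],[0.6,0,0,0,0,0,0],[0.6,0,0,0,0,0,0]]';python3 -m crank '[[0.6,0,0,0,0,0,0],[0.6,0,0,0,0,0,0]]'
python3 - <<'E'
from h import *
c=read_camera("wrist"); crop(c,100,100,540,400,1.8,"w8.png")
E
```

```text
time: 10.7
eef_pos: [0.5846, -0.139, 0.0247]
tcp_rot: [0.998, -0.068, 0.0, 0.0]
contact_force: [0.6, -0.2, 0.2]
opening: 0.7
time: 11.2
eef_pos: [0.5851, -0.1392, 0.0257]
tcp_rot: [0.998, -0.068, 0.001, 0.0]
contact_force: [-1.0, 0.2, 5.8]
opening: 0.407
time: 11.4
eef_pos: [0.5851, -0.1392, 0.0256]
tcp_rot: [0.998, -0.068, 0.001, 0.0]
contact_force: [-2.0, 0.4, 6.3]
opening: 0.402
```

View pics/w8.png

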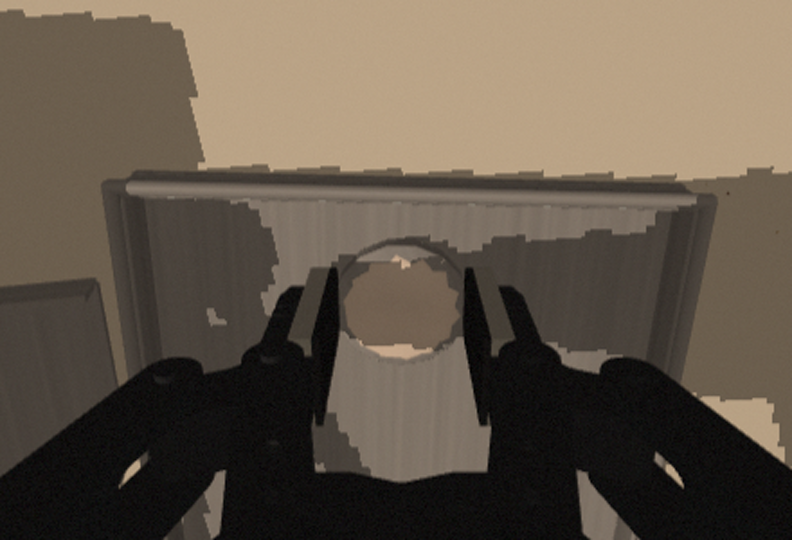

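```bash
python3 -m crank '[[0.6,0,0,-0.3,0,0,0],[0.6,0,0,-1,0,0,0],[0.6,0,0,0,0,0,0]]'
python3 - <<'E'
from h import *
c=read_camera("wrist"); crop(c,100,100,540,400,1.8,"w9.png")
E
```

```text
time: 11.75
eef_pos: [0.5852, -0.1392, 0.0387]
tcp_rot: [0.998, -0.068, 0.001, 0.0]
contact_force: [0.8, 0.2, -0.2]
opening: 0.399
```

View pics/w9.png

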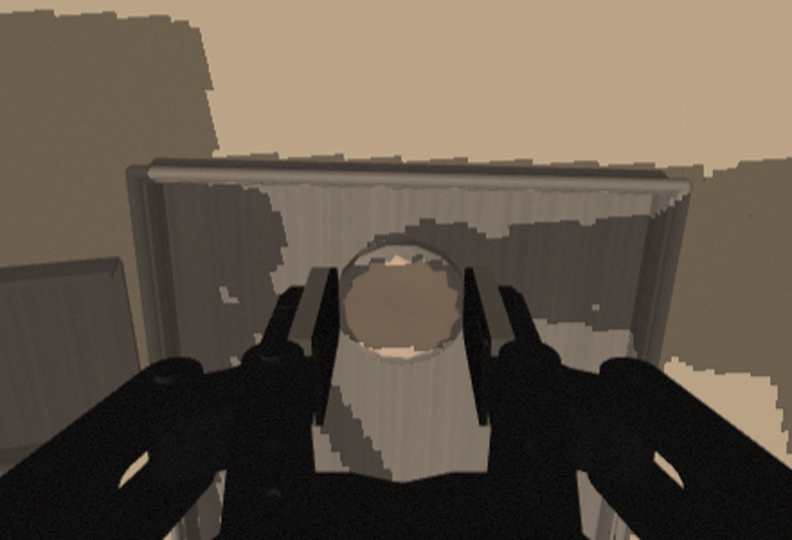

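The opening is creeping (0.407, then 0.399), so the grip is near the fingertips. I'll set the badge down and grip it deeper.

```bash
python3 -m crank '[[0.6,0,0,1,0,0,0],[0.6,0,0,0.2,0,0,0],[-0.3,0,0,0,0,0,0],[-0.3,0,0,0,0,0,0],[-0.3,0,0,0,0,0,0]]';python3 -m crank '[[-0.3,0,0,0.3,0,0,0],[-0.3,0,0,0.15,0,0,0],[-0.3,0,0,0,0,0,0]]';python3 -m crank '[[0.6,0,0,0,0,0,0],[0.6,0,0,0,0,0,0],[0.6,0,0,0,0,0,0],[0.6,0,0,-0.1,0,0,0],[0.6,0,0,0,0,0,0]]'
```

```text
time: 12.3
eef_pos: [0.5838, -0.1387, 0.0244]
tcp_rot: [0.998, -0.068, -0.001, -0.0]
contact_force: [-0.3, -0.0, -0.3]
opening: 0.645
time: 12.6
eef_pos: [0.5839, -0.1388, 0.0202]
tcp_rot: [0.998, -0.068, -0.001, -0.0]
contact_force: [0.1, -0.3, 0.1]
opening: 0.653
time: 13.1
eef_pos: [0.5843, -0.1389, 0.0219]
tcp_rot: [0.998, -0.068, 0.0, -0.0]
contact_force: [0.4, 0.1, 0.3]
opening: 0.419
```

```bash
python3 -m crank '[[0.6,0,0,-2,0,0,0],[0.6,0,0,-4,0,0,0],[0.6,0,0,-4,0,0,0],[0.6,0,0,-3,0,0,0],[0.6,0.3,2.2,0,0,0,0]]';python3 -m crank '[[0.6,0.6,4.5,0,0,0,0],[0.6,0.6,4.5,0,0,0,0],[0.6,0.6,4.5,0,0,0,0],[0.6,0.6,4.5,0,0,0,0],[0.6,0.6,4.5,0,0,0,0]]';python3 -m crank '[[0.6,0.6,4.5,0,0,0,0],[0.6,0.3,1.8,0,0,0,-7.7],[0.6,0,0,0,0,0,0]]'
python3 - <<'E'
from h import *
c=read_camera("wrist"); crop(c,0,0,640,400,1.25,"w10.png")
E
```

```text
time: 13.6
eef_pos: [0.5874, -0.1607, 0.1581]
tcp_rot: [0.998, -0.067, 0.005, 0.001]
contact_force: [1.5, -0.1, -0.0]
opening: 0.418
time: 14.1
eef_pos: [0.5832, -0.3898, 0.1516]
tcp_rot: [0.998, -0.068, -0.0, -0.0]
contact_force: [0.3, -0.8, -1.3]
opening: 0.418
time: 14.4
eef_pos: [0.5829, -0.4548, 0.1512]
tcp_rot: [1.0, -0.002, -0.0, 0.0]
contact_force: [0.2, 0.1, -0.6]
opening: 0.42
```

View pics/w10.png

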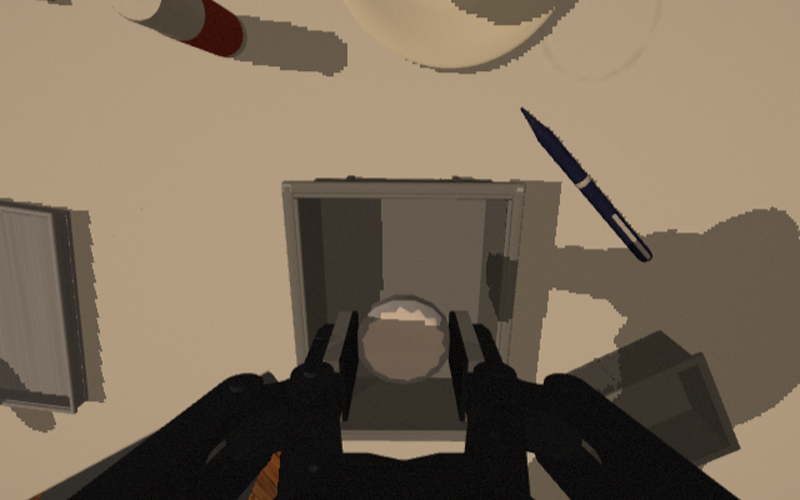

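```bash
python3 -m crank '[[0.6,0.2,-0.2,3,0,0,0],[0.6,0,0,4,0,0,0],[0.6,0,0,3,0,0,0],[0.6,0,0,2,0,0,0],[0.6,0,0,0.2,0,0,0]]';python3 -m crank '[[0.6,0,0,0,0,0,0],[-0.3,0,0,0,0,0,0],[-0.3,0,0,0,0,0,0],[-0.3,0,0,0,0,0,0]]'
python3 -m crank '[[-0.3,0,0,-3,0,0,0],[-0.3,0,0,-4,0,0,0],[-0.3,0,0,-4,0,0,0],[-0.3,0,0,-4,0,0,0],[-0.3,0,0,-4,0,0,0]]'
python3 -m crank '[[-0.3,0,0,-3,0,0,0],[-0.3,0,0,0,0,0,0]]'
python3 - <<'E'
from h import *
c=read_camera("wrist"); crop(c,0,0,640,400,1.25,"w11.png")
E
```

```text
time: 14.95
eef_pos: [0.585, -0.4477, 0.0269]
tcp_rot: [1.0, -0.001, -0.002, -0.002]
contact_force: [-0.2, 0.2, -0.1]
opening: 0.415
time: 15.35
eef_pos: [0.5866, -0.4503, 0.0315]
tcp_rot: [1.0, -0.001, 0.001, 0.001]
contact_force: [1.2, 0.1, -1.8]
opening: 0.65
time: 15.85
eef_pos: [0.5858, -0.4497, 0.2223]
tcp_rot: [1.0, -0.001, 0.0, 0.0]
contact_force: [-0.1, 0.3, 0.4]
opening: 0.652
time: 16.05
eef_pos: [0.5879, -0.4517, 0.2587]
tcp_rot: [1.0, -0.001, 0.005, 0.005]
contact_force: [1.0, -0.4, 0.8]
opening: 0.651
```

View pics/w11.png

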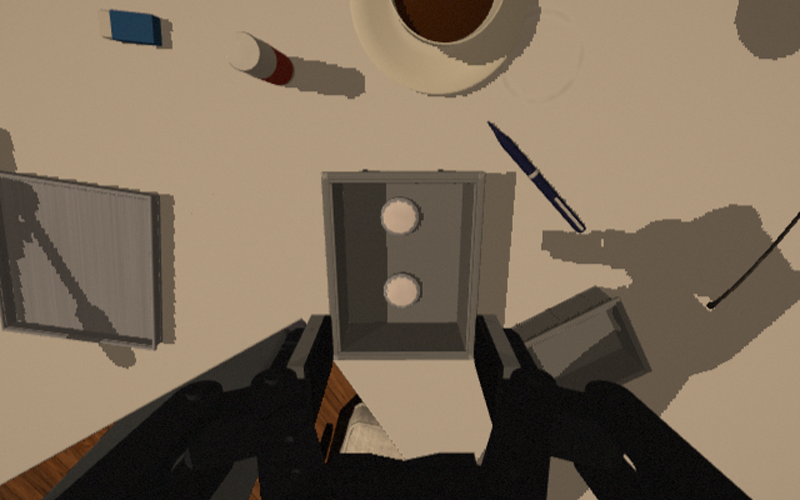

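Both badges are in the tote, at (401,217) and (403,290). Next I move over the shuttle, high enough to clear the lever.

```bash
python3 -m crank '[[0,-0.2,-2,-1.5,0,0,0],[0,-0.35,-4.6,-1.5,0,0,0],[0,-0.35,-4.6,-1.2,0,0,0],[0,-0.35,-4.6,0,0,0,0],[0,-0.35,-4.6,0,0,0,0]]';python3 -m crank '[[0,-0.35,-4.6,0,0,0,0],[0,-0.35,-4.6,0,0,0,0],[0,-0.35,-4.6,0,0,0,0],[0,-0.35,-4.6,0,0,0,0],[0,-0.35,-4.6,0,0,0,0]]';python3 -m crank '[[0,-0.35,-4.6,0,0,0,0],[0,-0.35,-4.6,0,0,0,0],[0,-0.35,-4.6,0,0,0,0],[0,-0.35,-4.6,0,0,0,0],[0,0,-2,0,0,0,6]]';python3 -m crank '[[0,0,0,0,0,0,0]]'
python3 - <<'E'
from h import *
s=get_state(); print(s["qpos"].round(2))
c=read_camera("wrist"); crop(c,0,0,640,400,1.25,"w12.png")
for t,z in [("shuttle_knob",.063),("nest",.0255),("press",0),("ram",0),("lever_grip",.206),("badge_c",.0255)]:
    print(t,[(round(d["p"],2),np.round(d["location"],1),unproj(c,d["location"],z).round(4)) for d in place_of(t,"wrist")])
E
```

```text
time: 16.6
eef_pos: [0.5694, -0.2438, 0.2903]
tcp_rot: [1.0, -0.001, -0.001, -0.001]
contact_force: [0.5, 0.6, 0.0]
opening: 0.502
time: 17.1
eef_pos: [0.5519, -0.0138, 0.2898]
tcp_rot: [1.0, -0.001, -0.001, -0.0]
contact_force: [0.7, -0.3, 0.7]
opening: 0.499
time: 17.6
eef_pos: [0.5377, 0.1916, 0.2897]
tcp_rot: [0.999, -0.053, -0.002, -0.0]
contact_force: [0.5, -0.5, -0.2]
opening: 0.497
time: 17.7
eef_pos: [0.5381, 0.1907, 0.2897]
tcp_rot: [0.999, -0.051, -0.002, 0.0]
contact_force: [0.4, -0.1, 0.1]
opening: 0.504
[0.16 0.03 1.79 0.   1.33 1.84]
shuttle_knob []
nest [(0.62, array([372.4, 105.8]), array([0.6016, 0.126 , 0.0255]))]
press [(0.81, array([436.4, 105. ]), array([0.5933, 0.0429, 0.    ]))]
ram []
lever_grip [(0.79, array([577.2, 273.4]), array([0.4732, 0.007 , 0.206 ]))]
badge_c [(0.55, array([372., 105.]), array([0.6025, 0.1264, 0.0255]))]
```

View pics/w12.png

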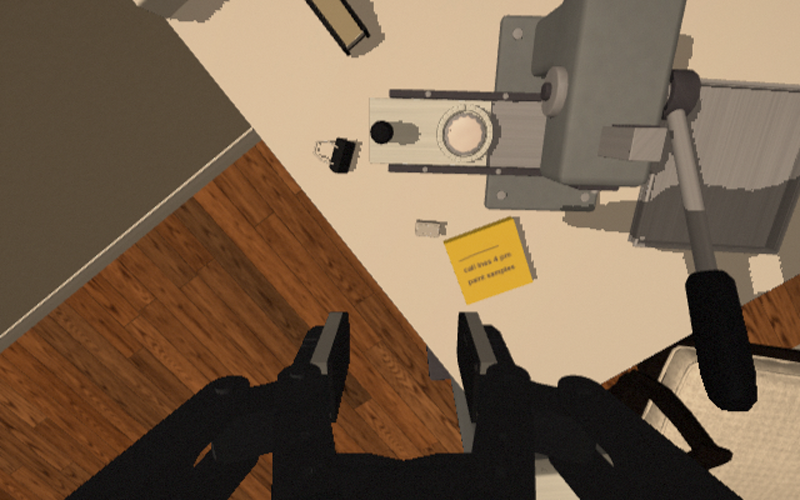

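```bash
python3 - <<'E'
from h import *
from scipy.optimize import least_squares
c=read_camera("wrist"); k=1/1.25
P={ (381,131):(0,160,63),(464.5,132):(0,85,35),(722,340):(32-170*np.cos(.6),-49,110+170*np.sin(.6))}
for p,q in P.items(): print(p,unproj(c,np.array(p)*k,q[2]/1e3).round(4))
def f(v): return np.concatenate([proj(c,press(v[:2],v[2],np.array(q)/1e3))-np.array(p)*k for p,q in P.items()])
r=least_squares(f,[.6,.04,-.12]); print(r.x,r.fun.round(1))
v=r.x
for n,q in [("knob out",(0,160,63)),("knob home",(0,75,63)),("grip0",(-108.3,-49,206)),("griplevel",(-138,-49,110)),("grip.43",(32-170*np.cos(.17),-49,110+170*np.sin(.17)))]: print(n,press(v[:2],v[2],np.array(q)/1e3).round(4))
print("binder, sharp",unproj(c,np.array((341,155))*k,.01),unproj(c,np.array((430,228))*k,.01))
crop(c,0,0,640,400,1.25,"w12b.png",[proj(c,press(v[:2],v[2],np.array(q)/1e3)) for q in [(0,160,63),(-32,32,137),(-76,56,0),(-76,-56,0),(32,-49,110),(0,0,177)]])
s=get_state()
E
```

```text
(381, 131) [0.6137 0.1986 0.063 ]
(464.5, 132) [0.6042 0.124  0.035 ]
(722, 340) [0.4741 0.002  0.206 ]
[ 0.5906408   0.0380198  -0.13676083] [ 2.1  1.   1.6  1.6 -2.5 -2.7]
knob out [0.6125 0.1965 0.063 ]
knob home [0.6009 0.1123 0.063 ]
grip0 [0.4767 0.0042 0.206 ]
griplevel [0.4472 0.0083 0.11  ]
grip.43 [0.4497 0.008  0.1388]
binder, sharp [0.59463384 0.24400611 0.01      ] [0.51043215 0.16241323 0.01      ]
```

View pics/w12b.png

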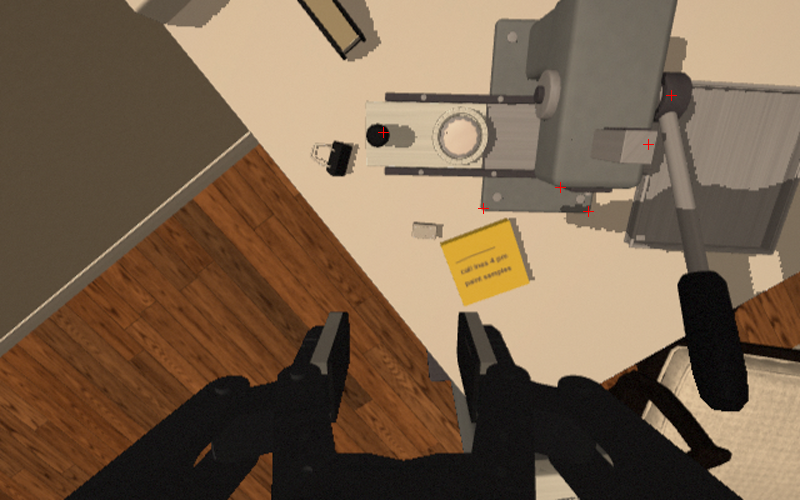

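```bash
python3 - <<'E'
from h import *
from scipy.optimize import least_squares
c=read_camera("wrist"); k=1/1.25
P={ (377,134):(0,160,63),(460.5,134.5):(0,85,35),(713,340):(32-170*np.cos(.6),-49,110+170*np.sin(.6))}
for p,q in P.items(): print(p,unproj(c,np.array(p)*k,q[2]/1e3).round(4))
def f(v): return np.concatenate([proj(c,press(v[:2],v[2],np.array(q)/1e3))-np.array(p)*k for p,q in P.items()])
r=least_squares(f,[.6,.04,-.12]); print(r.x,r.fun.round(1))
v=r.x
for n,q in [("knob out",(0,160,63)),("knob home",(0,75,63)),("grip0",(-108.3,-49,206)),("griplevel",(-138,-49,110))]: print(n,press(v[:2],v[2],np.array(q)/1e3).round(4))
crop(c,0,0,640,400,1.25,"w12c.png",[np.array(p)*k for p in P]+[proj(c,press(v[:2],v[2],np.array(q)/1e3)) for q in [(0,0,177)]])
s=get_state();print(s["eef_pos"],s["time"])
E
```

```text
(377, 134) [0.6117 0.2025 0.063 ]
(460.5, 134.5) [0.6025 0.1279 0.035 ]
(713, 340) [0.4747 0.0075 0.206 ]
[ 0.58991224  0.04278201 -0.1333438 ] [ 1.1  0.4  0.9  1.1 -1.3 -1.5]
knob out [0.6112 0.2014 0.063 ]
knob home [0.5999 0.1171 0.063 ]
grip0 [0.4761 0.0086 0.206 ]
griplevel [0.4466 0.0126 0.11  ]
[0.53970513 0.18741808 0.2918582 ] 18.15
```

View pics/w12c.png

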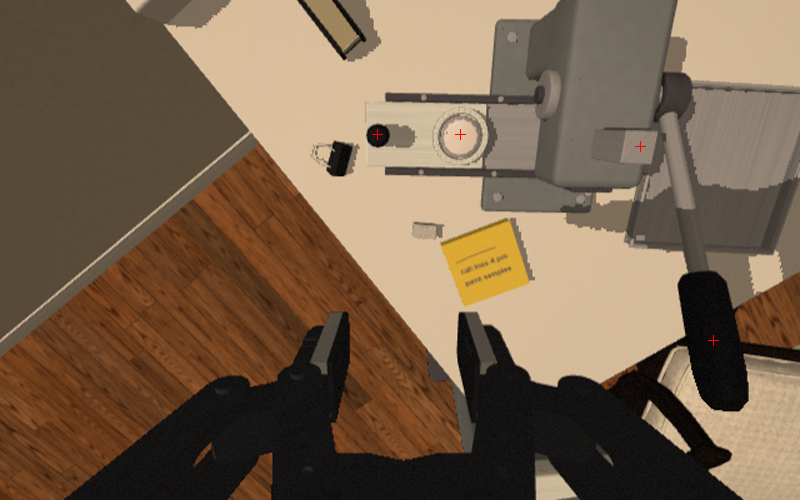

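```bash
python3 - <<'E'
from h import *
c=read_camera("top")
a=unproj(c,(5,310),-.74);b=unproj(c,(172,218),-.74);print(a,b)
n=np.array([-(b-a)[1],(b-a)[0]]);n/=np.linalg.norm(n)
for p in [(.617,.241),(.6,.04)]: print(n@(np.array(p)-a[:2]))
print(unproj(c,(152,166),0),unproj(c,(240,130),0))
E
```

```text
[ 0.19087322  1.35543835 -0.74      ] [ 0.65555714  0.55056466 -0.74      ]
-0.18817144565973393
-0.3033923151963996
[0.75113589 0.40490085 0.        ] [0.88930336 0.08912798 0.        ]
```

Knob at (377,134), nest at (460,134). The press fit residual is about 1 px. I'll close the fingers, go behind the knob on the +y side and descend above clip height.

```bash
python3 -m crank '[[1,2.3,-2.1,0,0,0,1.6],[1,2.4,-2.1,0,0,0,0],[1,2.4,-2.1,0,0,0,0],[1,0,0,4,0,0,0],[1,0,0,4,0,0,0]]';python3 -m crank '[[1,0,0,4,0,0,0],[1,0,0,4,0,0,0],[1,0,0,3,0,0,0],[1,0,0,0,0,0,0],[1,0,0,0,0,0,0]]'
python3 - <<'E'
from h import *
s=get_state(); print(s["eef_pos"],R.from_quat(s["tcp_rot"]).as_matrix().round(3)[0],s["opening"])
c=read_camera("wrist"); crop(c,0,0,640,400,1.25,"w13.png",[proj(c,s["eef_pos"]-[0,0,.017])])
E
```

```text
time: 18.7
eef_pos: [0.6197, 0.2424, 0.2127]
tcp_rot: [0.998, -0.067, 0.002, -0.001]
contact_force: [-0.9, -0.1, -1.4]
opening: -0.004
time: 19.2
eef_pos: [0.618, 0.2417, 0.102]
tcp_rot: [0.998, -0.067, -0.0, 0.0]
contact_force: [0.4, -0.1, 0.2]
opening: 0.004
[0.61801077 0.24174635 0.10202697] [ 0.991 -0.134 -0.   ] 0.004240920862188341
```

View pics/w13.png

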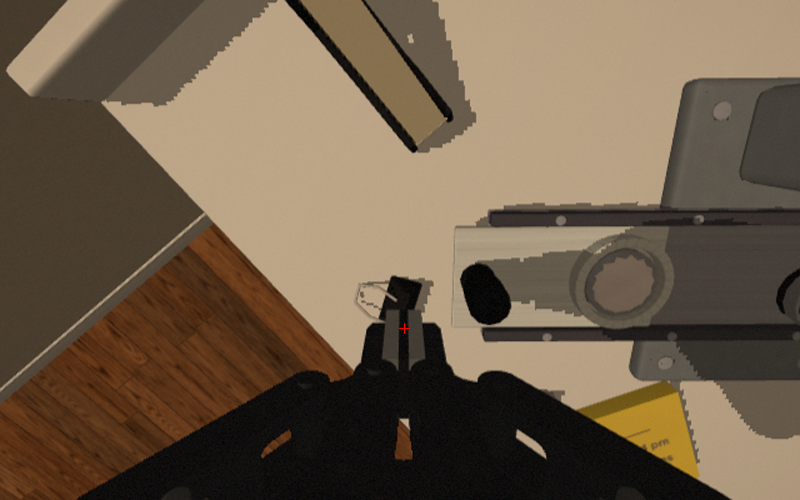

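```bash
python3 - <<'E'
from h import *
c=read_camera("wrist"); k=1/1.25
print(unproj(c,np.array((491,302))*k,.063), unproj(c,np.array((404,293))*k,.02))
v=[.5899,.0428,-.1333]
crop(c,200,150,520,390,2.5,"w14.png",[proj(c,press(v[:2],v[2],np.array(q)/1e3)) for q in [(0,160,63),(0,85,35)]])
E
```

```text
[0.61452662 0.20252607 0.063     ] [0.60570133 0.24399112 0.02      ]
```

View pics/w14.png

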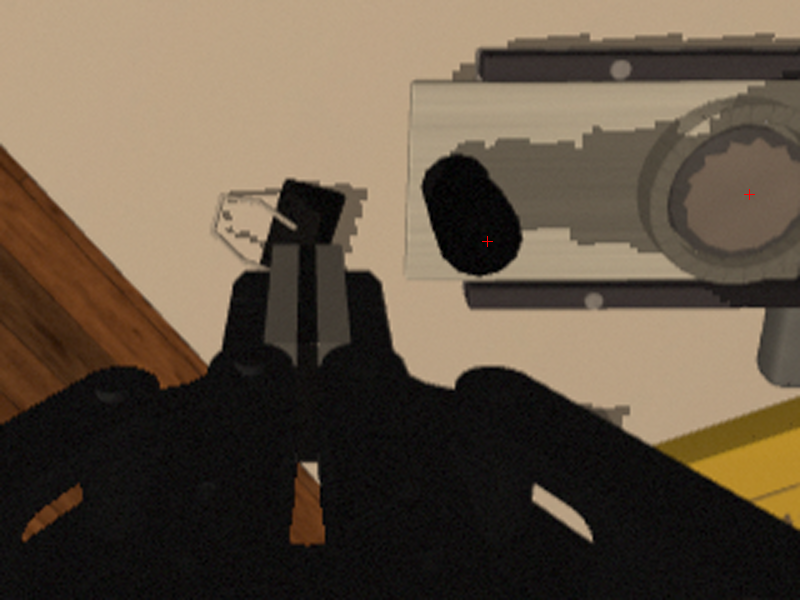

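```bash
python3 -m crank '[[1,0,0,2.5,0,0,0],[1,0,0,2.2,0,0,0],[1,0,0,0.2,0,0,0],[1,0,0.5,0,0,0,0],[1,0,0.5,0,0,0,0]]';python3 -m crank '[[1,0,0.5,0,0,0,0],[1,0,0.8,0,0,0,0],[1,0,0.8,0,0,0,0],[1,0,0.8,0,0,0,0],[1,0,0,0,0,0,0]]'
python3 - <<'E'
from h import *
c=read_camera("wrist"); crop(c,200,100,640,390,1.8,"w15.png")
E
```

```text
time: 19.8
eef_pos: [0.618, 0.2321, 0.0554]
tcp_rot: [0.998, -0.067, 0.002, -0.001]
contact_force: [0.1, 0.3, 0.5]
opening: -0.003
time: 20.3
eef_pos: [0.6123, 0.2019, 0.0528]
tcp_rot: [0.998, -0.068, -0.0, 0.0]
contact_force: [0.4, -0.7, 0.3]
opening: -0.0
```

View pics/w15.png

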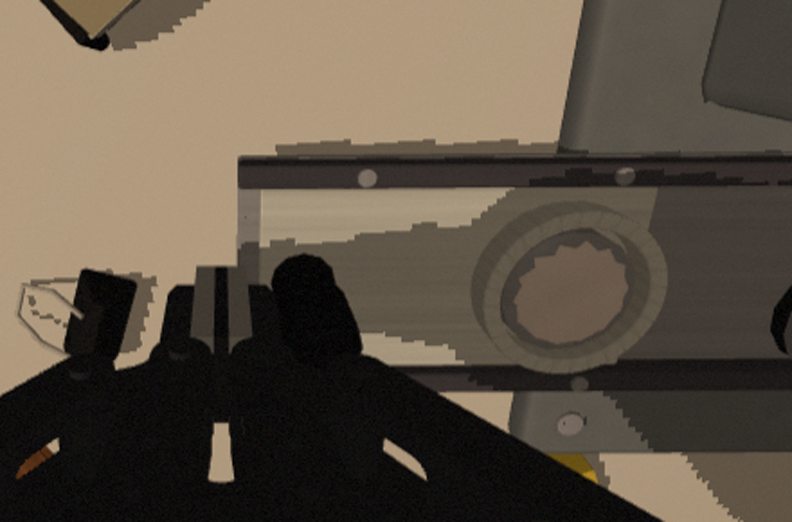

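Pushing works: the shuttle is moving along with the fingers. Continuing.

```bash
python3 -m crank '[[1,0,1,0,0,0,0],[1,0,1.2,0,0,0,0],[1,0,1.2,0,0,0,0],[1,0,1,0,0,0,0],[1,0,0,0,0,0,0]]';python3 -m crank '[[1,0,0.4,0,0,0,0],[1,0,0.4,0,0,0,0],[1,0,0.3,0,0,0,0],[1,0,0,0,0,0,0]]'
python3 - <<'E'
from h import *
v=[.5899,.0428,-.1333];s=get_state();d=s["eef_pos"][:2]-v[:2];print(d@[np.sin(.1333),np.cos(.1333)])
E
```

```text
time: 20.85
eef_pos: [0.6063, 0.1577, 0.0526]
tcp_rot: [0.998, -0.068, -0.001, 0.001]
contact_force: [-0.1, 0.6, 0.1]
opening: -0.003
time: 21.25
eef_pos: [0.6051, 0.1485, 0.0528]
tcp_rot: [0.998, -0.067, -0.0, 0.0]
contact_force: [-0.1, -0.3, 0.3]
opening: -0.001
0.1067514118366403
```

```bash
python3 -m crank '[[1,0,0.3,0,0,0,0],[1,0,0.3,0,0,0,0],[1,0,0,0,0,0,0]]'; python3 -m crank '[[1,0,0.3,0,0,0,0],[1,0,0.2,0,0,0,0],[1,0,0,0,0,0,0]]'
python3 - <<'E'
from h import *
v=[.5899,.0428,-.1333];s=get_state();d=s["eef_pos"][:2]-v[:2];print(d@[np.sin(.1333),np.cos(.1333)])
c=read_camera("wrist"); crop(c,200,100,640,390,1.8,"w16.png")
E
```

```text
time: 21.55
eef_pos: [0.6044, 0.1425, 0.0529]
tcp_rot: [0.998, -0.067, -0.0, 0.0]
contact_force: [0.1, 0.0, -0.1]
opening: 0.0
time: 21.85
eef_pos: [0.6042, 0.1407, 0.053]
tcp_rot: [0.998, -0.068, 0.001, -0.003]
contact_force: [1.9, 11.1, -1.7]
opening: -0.005
0.09896299941018886
```

View pics/w16.png

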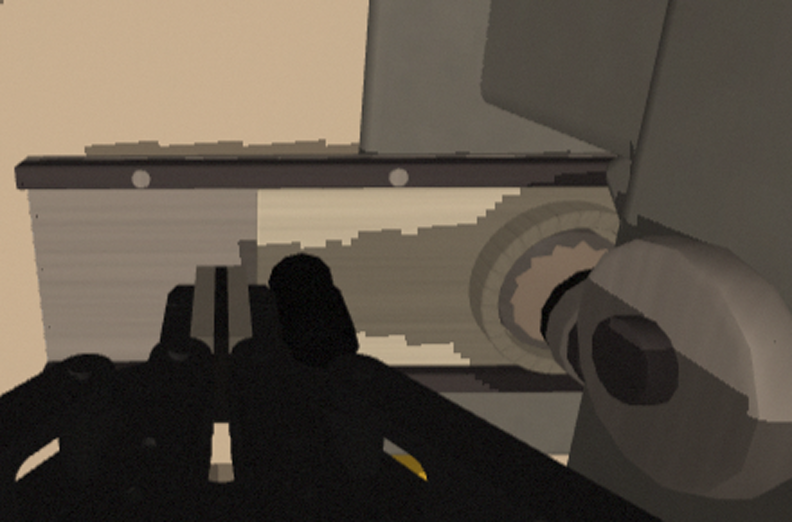

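11 N at the expected travel: the stop is reached. Backing off and rising.

```bash
python3 -m crank '[[1,0,0.1,0,0,0,0],[1,0,-1,0,0,0,0],[1,0,-2,0,0,0,0],[1,0,-2,-3,0,0,0],[1,0,0,-4,0,0,0]]'; python3 -m crank '[[1,0,0,-4,0,0,0],[1,0,0,-4,0,0,0],[1,-1,0,-4,0,0,0],[1,-2,0,-4,0,0,0],[1,-2,0,0,0,0,0]]';python3 -m crank '[[1,-2,0,0,0,0,0],[1,0,0,0,0,0,0]]'
python3 - <<'E'
from h import *
s=get_state();print(s["eef_pos"])
c=read_camera("wrist"); v=[.5899,.0428,-.1333]
crop(c,0,0,640,400,1.25,"w17.png",[proj(c,press(v[:2],v[2],np.array(q)/1e3)) for q in [(0,75,63),(32-170*np.cos(.6),-49,110+170*np.sin(.6))]])
E
```

```text
time: 22.4
eef_pos: [0.6083, 0.1876, 0.1207]
tcp_rot: [0.998, -0.066, -0.003, 0.001]
contact_force: [0.3, -0.7, 0.4]
opening: 0.005
time: 22.9
eef_pos: [0.5633, 0.1931, 0.2912]
tcp_rot: [0.998, -0.067, 0.007, -0.001]
contact_force: [0.2, 0.8, 0.3]
opening: 0.001
time: 23.1
eef_pos: [0.5393, 0.1959, 0.2834]
tcp_rot: [0.998, -0.067, 0.0, 0.0]
contact_force: [-0.2, 0.6, -0.2]
opening: 0.001
[0.53932728 0.19586185 0.28343547]
```

View pics/w17.png

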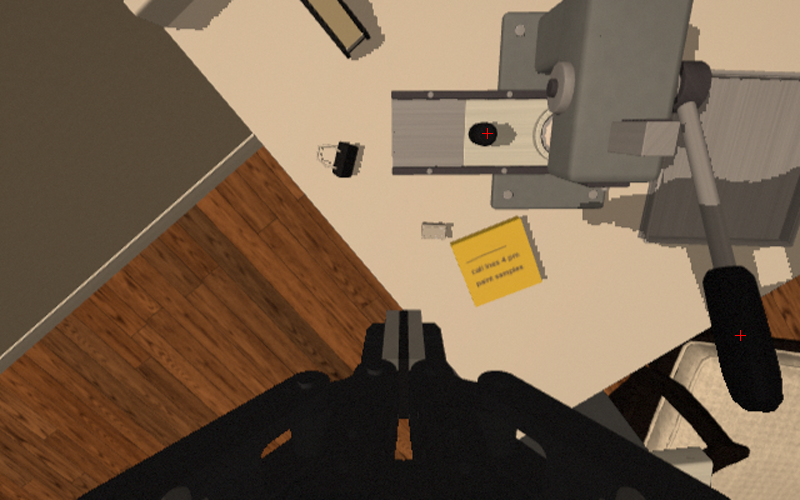

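Knob at the home position (486,133), matching the predicted marker. Now over to the lever grip.

```bash
python3 -m crank '[[-0.2,-0.6,2.4,-1.5,0,0,0],[-0.2,-0.8,4,-1.5,0,0,0],[-0.2,-0.8,4,0,0,0,0],[-0.2,-0.8,4,0,0,0,0],[-0.2,-0.8,4,0,0,0,0]]' 40; python3 -m crank '[[-0.2,-0.5,1,0,0,0,0],[-0.2,0,0,0,0,0,0],[-0.2,0,0,0,0,0,0]]'
python3 - <<'E'
from h import *
s=get_state();print(s["eef_pos"],s["qpos"].round(2))
c=read_camera("wrist"); v=[.5899,.0428,-.1333]
crop(c,0,0,640,400,1.25,"w18.png",[proj(c,press(v[:2],v[2],np.array(q)/1e3)) for q in [(0,75,63),(32-170*np.cos(.6),-49,110+170*np.sin(.6))]])
for t,z in [("lever_grip",.206)]:
    print(t,[(round(d["p"],2),np.round(d["location"],1)*1.25,unproj(c,d["location"],z).round(4)) for d in place_of(t,"wrist")])
E
```

```text
time: 23.65
eef_pos: [0.4786, 0.0166, 0.3128]
tcp_rot: [0.998, -0.067, 0.0, 0.001]
contact_force: [-0.2, -0.9, 0.2]
opening: 0.6
time: 23.95
eef_pos: [0.4729, 0.0096, 0.3128]
tcp_rot: [0.998, -0.067, 0.0, -0.0]
contact_force: [0.7, 0.1, 0.2]
opening: 0.601
[0.47285223 0.00957763 0.3127889 ] [-0.19 -0.22  1.98  0.    1.38  1.51]
lever_grip [(0.57, array([405.5  , 253.875]), array([0.4749, 0.0084, 0.206 ]))]
```

View pics/w18.png

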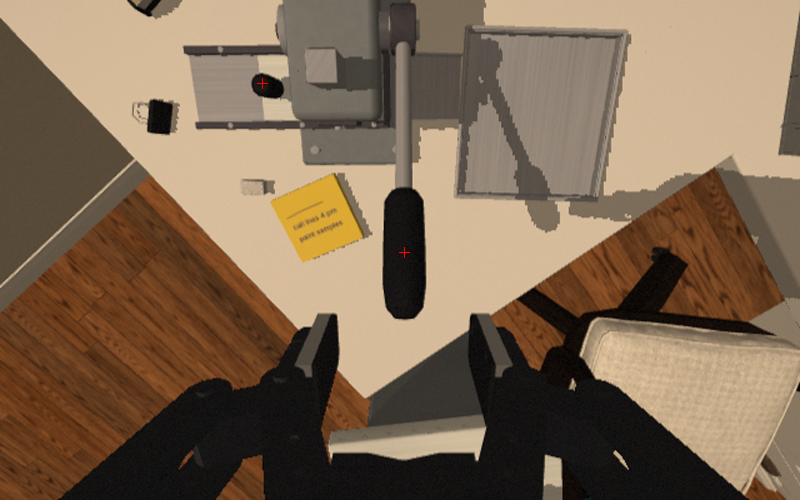

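The grip is dead ahead at (404,253), aligned with the jaws. Descending and pinching.

```bash
python3 -m crank '[[-0.2,0.3,0.1,2.5,0,0,0],[-0.2,0,0,3,0,0,0],[-0.2,0,0,3,0,0,0],[-0.2,0,0,2.2,0,0,0],[-0.2,0,0,0.2,0,0,0]]'; python3 -m crank '[[-0.2,0,0,0,0,0,0],[0.8,0,0,0,0,0,0],[0.8,0,0,0,0,0,0],[0.8,0,0,0,0,0,0],[0.8,0,0,0,0,0,0]]' 45
python3 - <<'E'
from h import *
c=read_camera("wrist"); crop(c,0,0,640,400,1.25,"w19.png")
E
```

```text
time: 24.55
eef_pos: [0.4733, 0.0095, 0.2001]
tcp_rot: [0.998, -0.066, -0.004, -0.001]
contact_force: [0.2, 0.3, -0.4]
opening: 0.596
time: 25.05
eef_pos: [0.476, 0.0087, 0.2053]
tcp_rot: [0.998, -0.067, 0.001, -0.001]
contact_force: [-0.2, 5.7, 3.4]
opening: 0.281
```

View pics/w19.png

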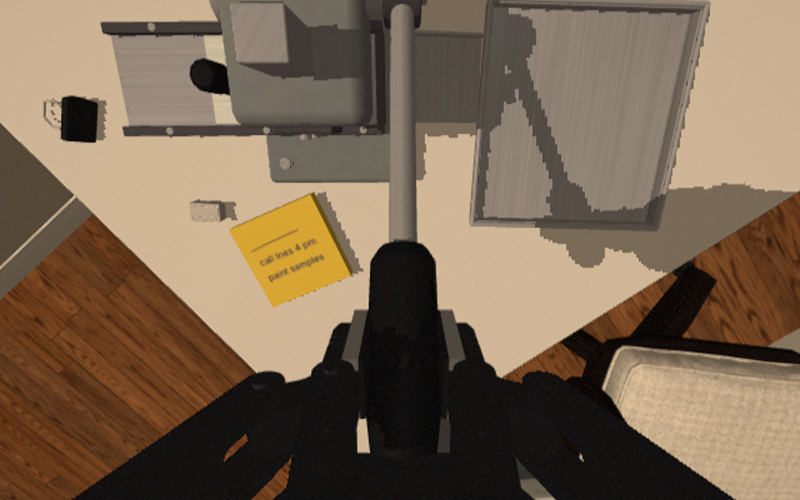

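```bash
python3 -m crank '[[0.8,-0.68,0,1.07,0,0,0],[0.8,-0.6,0,1.14,0,0,0],[0.8,-0.5,0,1.17,0,0,0],[0.8,-0.43,0,1.2,0,0,0],[0.8,0,0,0,0,0,0]]'; python3 -m crank '[[0.8,-0.33,0,1.22,0,0,0],[0.8,-0.24,0,1.26,0,0,0],[0.8,0,0,0,0,0,0]]'
python3 - <<'E'
from h import *
c=read_camera("wrist"); crop(c,0,0,640,400,1.25,"w20.png"); s=get_state()
print(s["wrist_torque"],s["eef_pos"],s["contact_force"])
E
```

```text
time: 25.6
eef_pos: [0.4538, 0.0116, 0.1582]
tcp_rot: [0.998, -0.067, 0.002, -0.001]
contact_force: [0.3, 5.6, 5.1]
opening: 0.288
time: 25.9
eef_pos: [0.4485, 0.0123, 0.1337]
tcp_rot: [0.998, -0.067, 0.002, -0.001]
contact_force: [-0.2, 5.1, 6.7]
opening: 0.286
[ 0.89279105 -0.13674766  0.05731864] [0.44860063 0.01226605 0.13428077] [-0.857058    6.52198076  6.3073442 ]
```

View pics/w20.png

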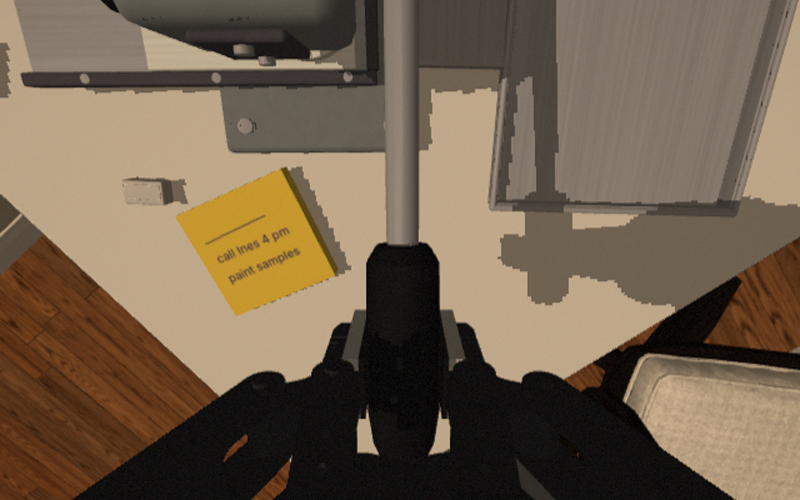

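```bash
python3 -m crank '[[0.8,-0.13,-0.05,1.1,0,0,0],[0.8,-0.05,0,1,0,0,0],[0.8,0,0,0.5,0,0,0],[0.8,0,0,0,0,0,0],[0.8,0,0,0,0,0,0]]'
python3 - <<'E'
from h import *
c=read_camera("wrist"); crop(c,0,0,640,400,1.25,"w21.png"); s=get_state()
print(s["eef_pos"],s["contact_force"])
c=read_camera("scene"); v=[.5899,.0428,-.1333]
crop(c,240,180,400,300,5,"s21.png",[proj(c,press(v[:2],v[2],np.array(q)/1e3)) for q in [(32,-49,110),(-138,-49,110),(0,0,177-13),(0,0,177)]])
E
```

```text
time: 26.45
eef_pos: [0.4468, 0.0125, 0.1091]
tcp_rot: [0.998, -0.067, 0.001, -0.0]
contact_force: [-3.4, 5.9, 9.7]
opening: 0.277
[0.44682711 0.01251374 0.10918601] [-4.28863964  3.21602273 10.02568115]
```

View pics/w21.png

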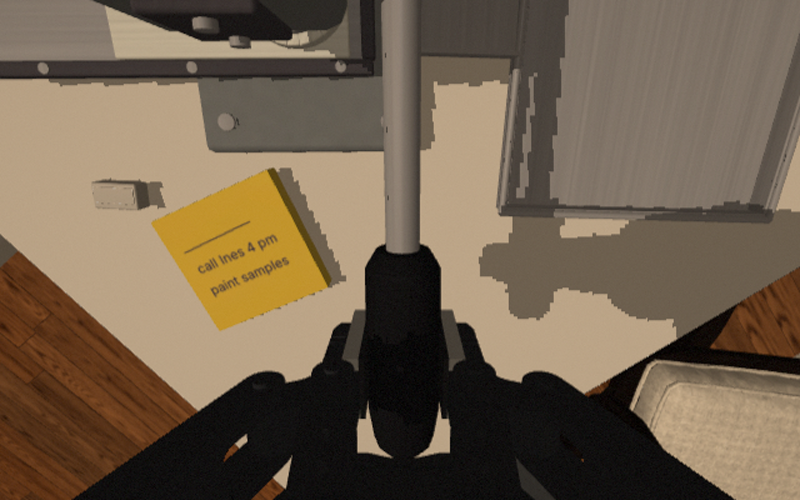

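View pics/s21.png

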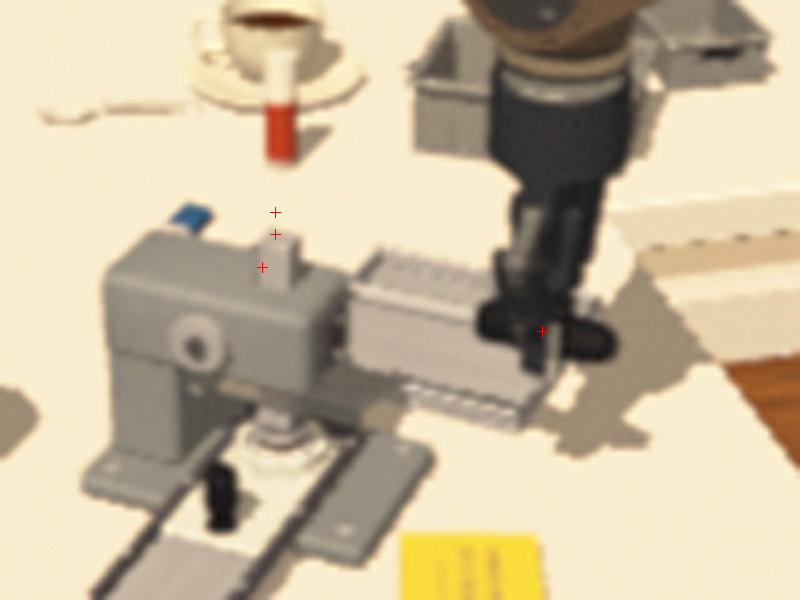

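Grip at marker level and about 10 N upward, as expected for level. I'll add about 1° of margin past level and check again.

```bash
python3 -m crank '[[0.8,0.05,0,0.3,0,0,0],[0.8,0,0,0,0,0,0],[0.8,0,0,0,0,0,0],[0.8,0,0,0,0,0,0]]'; python3 -m crank '[[0.8,0,0,0,0,0,0],[0.8,0,0,0,0,0,0],[0.8,0,0,0,0,0,0],[0.8,0,0,0,0,0,0],[0.8,0,0,0,0,0,0]]'
python3 - <<'E'
from h import *
from scipy.optimize import least_squares
s=get_state(); print(s["eef_pos"],s["contact_force"],s["opening"])
v=[.5899,.0428,-.1333]
c=read_camera("scene")
def ends(e): return [proj(c,press(v[:2],v[2],np.array([32-L*np.cos(e),-49,110+L*np.sin(e)])/1e3)) for L in (130,170,210)]
for e in (.05,0,-.05): print(e,np.round(ends(e),1).tolist())
crop(c,320,220,380,265,13,"s22.png",ends(0))
for n in ["top","scene"]:
    c=read_camera(n); crop(c,*( (180,150,450,290,2.9) if n=="top" else (240,160,420,340,3.3)),n+"22.png")
E
```

```text
time: 26.95
eef_pos: [0.4469, 0.0125, 0.1061]
tcp_rot: [0.998, -0.067, 0.0, -0.0]
contact_force: [-5.3, 4.4, 11.4]
opening: 0.283
time: 27.45
eef_pos: [0.4469, 0.0125, 0.1061]
tcp_rot: [0.998, -0.067, 0.0, -0.0]
contact_force: [-5.9, 3.7, 10.8]
opening: 0.284
[0.44685135 0.01250493 0.10612718] [-5.87252486  3.6927071  10.78234209] 0.2842971957095765
0.05 [[334.9, 241.1], [348.7, 243.6], [362.8, 246.1]]
0 [[334.9, 243.1], [348.6, 246.2], [362.6, 249.4]]
-0.05 [[334.8, 245.1], [348.4, 248.9], [362.3, 252.7]]
```

View pics/s22.png

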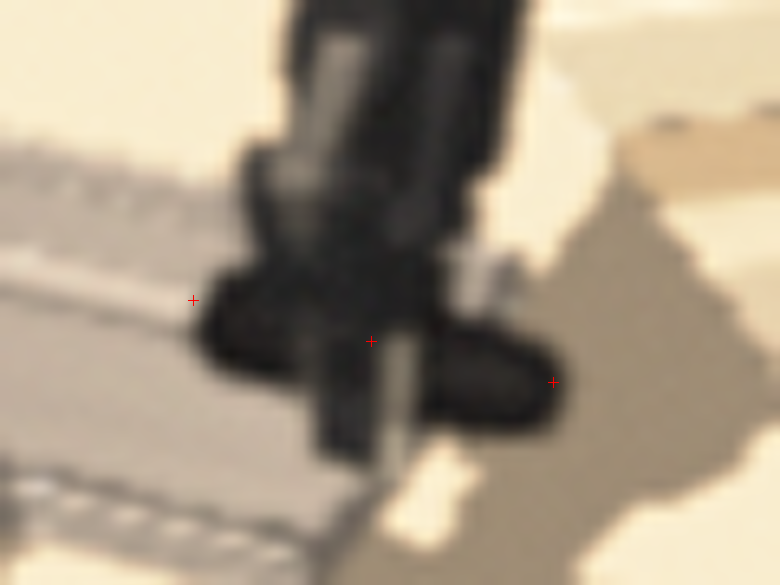

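View pics/top22.png

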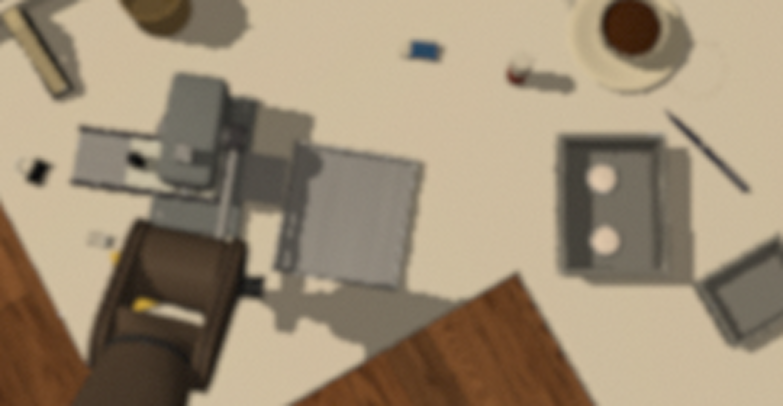

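View pics/scene22.png

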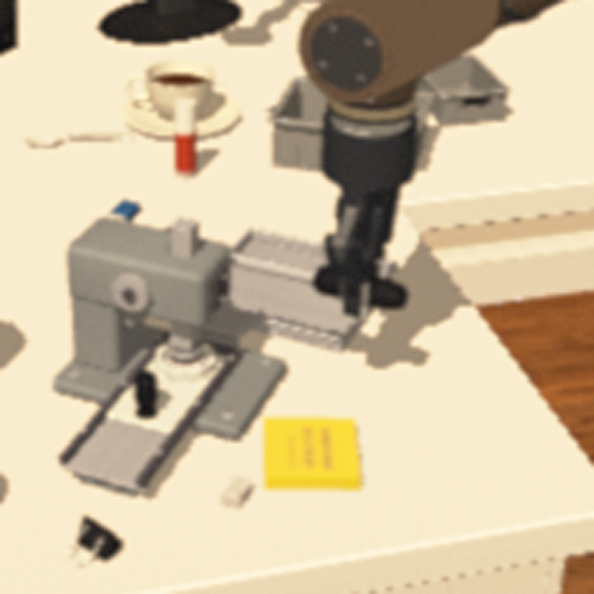

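```bash
python3 - <<'E'
from h import *
print(sign_off()); s=get_state(); print(s["eef_pos"],s["contact_force"],s["time"])
E
```

```text
the job is handed in; nothing more can be done
None
the job is handed in; nothing more can be done
```

I moved both finished badges into the 160 x 120 mm tote, pushed the die shuttle home, then swung the lever to level. I handed the job in at about 27.6 s, still holding the lever.

- **Badges:** the last top picture shows both lying in the tote. The second was first gripped too near the fingertips, so I set it down in the tray and gripped it deeper before carrying it.
- **Shuttle:** the stop was felt at 11 N, and the knob then appeared at the home position predicted from the press fit.
- **Lever:** the TCP height puts it about 1° past level. The scene camera agrees to about half a pixel (roughly 1°). The upward force was about 11 N against the 9 N stated, with a sideways force of about 6 N from the arc and pinch that I did not remove.
- **Other things:** the bystanders looked undisturbed in the last pictures; I did not measure their positions before and after.

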